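Prove the pass box's inner gate shut, then open its outer door

TASK

The pass box in front of the argon work chamber must never be open at both ends, and its inner gate may have been left raised. Put shut fingers on the tab on top of the inner gate and press it down along its slope until it stops hard, and keep pressing firmly for a moment to feel that it is fully home; only then swing the outer door open to about a right angle and let go of it. Leave the black canister and the small dimpled block that stand beside the box standing where they are.

Things in the scene. Friction and masses are not known exactly. Their poses are not given: they have to be found in the camera images.
- pass_box: Pass box fixed to the bench: a level aluminium duct 120 mm wide, 91 mm high, running back from the outer door into a grey work chamber, whose front wall is at x = 137 mm. Origin on the bench top, under the middle of the duct's front face; x points back along the duct, y left, z up. (Swinging over from the right, pass on the robot's side of the tall pole at world x 0.47, y -0.46.)
- inner_gate (a joint): Inner gate: steel plate sliding through a slot in the duct's roof, on a line that leans 40 degrees from vertical (up and towards the robot). In m: 0 = fully home (shut, at its hard stop), 0.045 = fully raised; starts anywhere from 0 to 0.035. About 2 N of friction (under 4 N moves it); it stays where it is left.
- gate_tab (a point): Middle of the flat top face of the gate's steel tab, a bar 60 mm long (along y), 18 mm wide, 14 mm thick. z points up the slope along which the gate slides (press along -z). With the gate home it is at x = 55, y = 0, z = 115 mm in the pass box's frame; it moves with the gate.
- outer_door (a joint): Outer door at the duct's front end, 120 mm wide, 25 to 93 mm above the bench, hinged upright at its right edge (seen from the robot). In rad: 0 = shut, as it starts; grows as the free left edge swings towards the robot (anticlockwise from above), stop at 1.8. No latch; about 1 N at the handle moves it; it stays where it is left.
- door_handle (a point): Grip point on the axis of the door's handle, an upright black round post, 14 mm diameter. This point is 105 mm above the bench, the post's free top 125 mm; it can be gripped from above with fingertips down to 80 mm (below 70 mm is a bracket). With the door shut it is 45 mm in front of the hinge axis and 97 mm left of it. Moves with the door.
- door_hinge (a point): A point on the door's upright hinge axis, half way up the door; it does not move as the door turns. In the pass box's frame at x = -6 mm, y = -62 mm.
- canister: Black round canister with a lid, 34 mm diameter, 48 mm high, loose on the bench to the left of the duct. Origin at the middle of its underside, z up.
- dimple_block: Dapping block: a dull brass-brown 40 mm cube with round dimples, loose on the bench to the right of the duct. Origin at the middle of its underside, z up.
- hood_edge (a point): Middle of the lower front edge of the chamber's grey hood (164 mm wide along y, 22 mm thick), which reaches back from here to the chamber, over the gate. Pass box frame: x = 45, y = 0, z = 225 mm. A tool pointing straight down at the gate's tab hits the hood; one leaning back towards the robot by 30 to 45 degrees from vertical passes in front.
Things that resemble listed ones, but are neither listed nor needed, are in the scene too. Of the things that look like the dimple_block, the larger one is meant.

How it is judged (in metres and radians):
On the way, in this order (a step that is already met when the one before it is completed fails the run):
1. the fingers press the inner gate (over 3 N) while it is fully home (within 2 mm), the outer door still shut (contact force between the fingers and inner_gate above 3 N and value of joint inner_gate below 0.002 m and value of joint outer_door below 0.05 rad), for 0.2 s.
2. the outer door is swung open by more than 1.2 rad (value of joint outer_door above 1.2 rad), for 0.1 s.
At the end, for the whole second after the job is handed in: The outer door stands open by more than 1.2 rad and at rest, the inner gate is still home within 3 mm, and the canister and the dapping block stand upright within 25 mm of where they were (value of joint outer_door above 1.2 rad and velocity of joint outer_door between -0.05 and 0.05 rad/s and value of joint inner_gate below 0.003 m and angle between each of canister, dimple_block's own z axis and vertical below 0.2 rad); the robot touches nothing.
It fails at once if the outer door is off its seat (over 0.08 rad) while the inner gate is not home (over 4 mm) (value of joint outer_door above 0.08 rad and value of joint inner_gate above 0.004 m).
It fails at once if the canister is moved by more than 25 mm or tipped over (distance of canister from where it was at the start of the episode above 0.025 m or angle between canister's own z axis and vertical above 0.5 rad).
It fails at once if the dapping block is moved by more than 25 mm or tipped over (distance of dimple_block from where it was at the start of the episode above 0.025 m or angle between dimple_block's own z axis and vertical above 0.5 rad).
It also fails if it takes over 58 s, if anything falls off the work surface, if the arm or the gripper's body presses on something with over 40 N, if the wrist force passes 120 N, or if a joint passes its speed limit or range.

ROBOT

A 6-joint arm with a two-finger parallel gripper is mounted at the origin on a cart in front of the work surface, level with it; the furniture and walls round the work are solid. World frame = base frame: x ahead of the robot, y to its left, z up, the work surface at z = 0. Lengths are in mm, angles in degrees, forces in N, time in s.
With the tool pointing down it reaches from about 300 to 850 mm from the base axis. Payload 4.2 kg.
Tool frame: the origin (TCP) lies midway between the tips of the shut fingers; the grasp point (between the pads) lies 19 mm behind it; z points along the fingers, x is the direction in which the jaws open and shut, and the axes are right-handed (so a half turn about z gives the same grasp; the last joint's range is limited). The gripper opens to 91 mm and grips with 3 to 60 N. Pads are 32 mm wide; open, the fingers measure 118 mm over their backs; the gripper's body (76 mm by 178 mm) begins 60 mm behind the grasp point.
Start: joints at [66.005, 18.312, 89.639, -0, 72.044, -1.146], TCP at [223.284, 529.894, 213.976] pointing down, gripper open.
Joint ranges: [-177.97, 177.97], [-48.28, 115.42], [12.27, 149.76], [-77.06, 257.06], [2.81, 150.46], [-146.56, 146.56]. Speed limits (degrees/s): [147.25, 147.25, 180, 180, 180, 180].

INTERFACE

Orientations are given as [roll, pitch, yaw] about the fixed x, y, z axes, in that order (R = Rz(yaw) Ry(pitch) Rx(roll)).
In Python, from workcell import telemetry, imaging, env gives the robot as it stands. The module is installed in compiled form; this text tells all that it offers.
- The arm moves only by the tool jog_arm, never from a script. Its argument "series" is a list of rows, each a list of 3 entries, a list of its own where there are three numbers: the shift along the world's x, y, z in mm, then the turn, a rotation vector about the world's x, y, z in rad, then the opening, from 0 (shut) to 1 (fully open). In form: [[[x, y, z], [ax, ay, az], jaw], ...]. A call has exactly 5 rows; each row is the pose to reach, as a shift and turn from the pose measured when the call began; what a row does not reach only later rows make up. A row lasts 1/12 s, in which the tool goes at most 41.7 mm and 7.16 degrees, less where a joint would pass 70% of its speed; a pose out of reach is approached as far as the arm can. A call with a gripper value outside its range is refused whole. The fingers move at their own pace and stop on an object; "squeeze" is the grip in N (left out, the last holds). Time passes only in rows, so rows that repeat a pose let the fingers close, or fill a call up. It gives the time, the measured TCP pose, the force and the opening at its end, in the units of the state.
- telemetry.state(): the state, without advancing time (a new reading comes with each control period).
- imaging.grab_frame(name): name is "scene" or "top"; returns a dict with "pixels" (400x640x3 uint8, red, green, blue), "fov_y" (degrees; the focal length in pixels is half the picture's height over the tangent of half this angle, whatever the lens; pixels are square), "cx", "cy" (the principal point, pixels), "R" (3x3) and "t" (3): a world point X has camera coordinates R X + t. Camera axes: x right, y down, z forward; pixel columns grow to the right and rows downward; lengths in mm; the calibration is good to about 2 mm. A picture is of the moment at which its call begins. There is no depth.
- env.job_done(): hands the job in, once; it reports no verdict.
The state is a dict: "time_s": time; "qpos": joint angles; "qvel": joint speeds; "effort": joint torques, N m; "ee_pos": TCP position; "ee_rot": TCP orientation; "force": force on the tool from outside, world axes, zero at the start; "torque": the same for the moment, N m; "gripper_width": finger opening in mm.
Only numpy, scipy, OpenCV 4.12 (cv2) and the standard library are available. Lean on these libraries where they do the work, as an engineer would, in place of code of your own. Each camera call takes 0.05 s, during which the arm holds its last target.

## Working session

There is one attempt and no reset: what is moved stays moved. The work goes in short steps, Python scripts to look and compute and a tool call to move; the robot and the scene stay as the last step left them, time stands still between calls to the robot, and variables do not carry over. Pictures are saved under pics/ and viewed, and the job is handed in when it is done.

Besides the shell and the picture viewer there is one more tool, called as name(argument=value, ...), one argument or row to a line, values as JSON. jog_arm: Moves the arm, as the interface text tells. Its arguments: {"type":"object","properties":{"series":{"type":"array"},"squeeze":{"type":"number"}},"required":["series"]}

```bash
mkdir -p pics; cat > h.py <<'E'
import numpy as np, cv2, pickle
from workcell import telemetry, imaging, env
def snap(tag):
    d={}
    for n in ("scene","top"):
        f=imaging.grab_frame(n); d[n]=f
        cv2.imwrite(f"pics/{tag}_{n}.png",cv2.cvtColor(f["pixels"],cv2.COLOR_RGB2BGR))
    pickle.dump(d,open(f"{tag}.pkl","wb")); return d
def load(tag): return pickle.load(open(f"{tag}.pkl","rb"))
def F(f): return 200/np.tan(np.radians(f["fov_y"])/2)
def proj(f,X):
    c=np.atleast_2d(X)@np.array(f["R"]).T+np.array(f["t"]); return np.c_[F(f)*c[:,0]/c[:,2]+f["cx"],F(f)*c[:,1]/c[:,2]+f["cy"]]
def ray(f,p):
    R=np.array(f["R"]);d=R.T@np.array([(p[0]-f["cx"])/F(f),(p[1]-f["cy"])/F(f),1]);return -R.T@np.array(f["t"]),d/np.linalg.norm(d)
def onz(f,p,z):
    o,d=ray(f,p);return o+d*(z-o[2])/d[2]
def tri(f1,p1,f2,p2):
    a,d=ray(f1,p1);b,e=ray(f2,p2);s=np.linalg.lstsq(np.c_[d,-e],b-a,rcond=None)[0]
    P,Q=a+d*s[0],b+e*s[1];return (P+Q)/2,np.linalg.norm(P-Q)
E
python3 - <<'E'
from h import *
d=snap("a")
for n,f in d.items(): print(n,f["fov_y"],f["cx"],f["cy"],np.round(-np.array(f["R"]).T@f["t"]),np.round(f["R"],2).tolist(),[k for k in f])
print(telemetry.state())
E
```

```text
scene 50.31274682261528 321.2805060765076 208.02424574482788 [ -21. -183.  556.] [[0.55, -0.83, -0.01], [-0.38, -0.25, -0.89], [0.74, 0.49, -0.46]] ['pixels', 'fov_y', 'cx', 'cy', 'R', 't']
top 54.59524136762458 317.11865441494 199.42363074216004 [525. 219. 980.] [[0.03, -1.0, -0.02], [-1.0, -0.03, -0.09], [0.09, 0.02, -1.0]] ['pixels', 'fov_y', 'cx', 'cy', 'R', 't']
{'time_s': 0.1, 'qpos': array([ 6.60056727e+01,  1.83483406e+01,  8.97003558e+01, -4.43766246e-04,
        7.20436924e+01, -1.14680166e+00]), 'qvel': array([-0.01219813, -0.12417278, -0.17210654, -0.07033575, -0.07036525,
       -0.08872169]), 'effort': array([ 1.63350491e-03, -4.13336563e+01, -2.32509774e+01,  7.29496800e-02,
        4.21828008e-02, -5.78195522e-05]), 'ee_pos': array([223.08448674, 529.46352959, 213.19435219]), 'ee_rot': array([-1.79998573e+02,  9.23787345e-02,  6.71526126e+01]), 'force': array([ 0.44610358, -0.06798238, -0.54645751]), 'torque': array([-0.00923079,  0.05475961, -0.05353581]), 'gripper_width': 91.48700851327254}
```

View pics/a_scene.png

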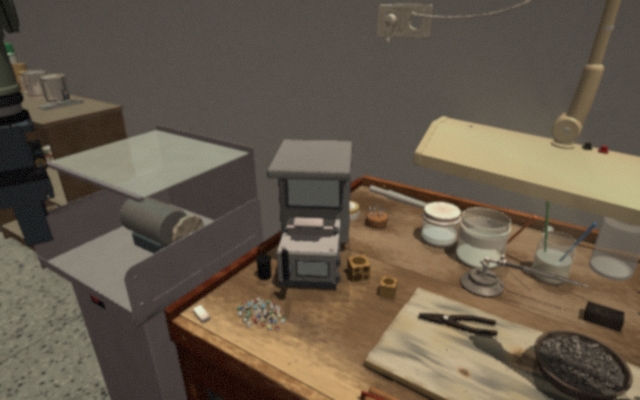

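View pics/a_top.png

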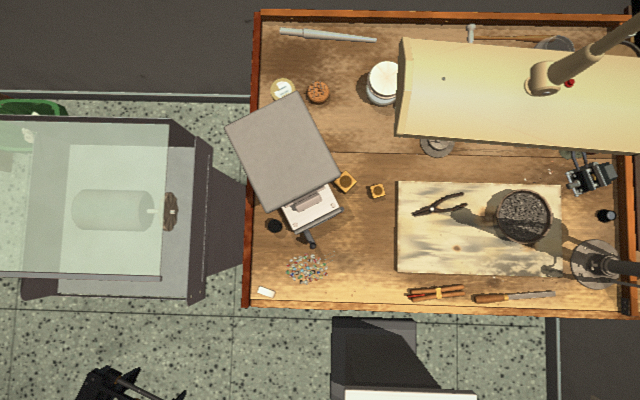

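Scene view: the pass box is at about (310,240), with the canister at (264,267) and the handle at (285,265). Two dimpled blocks are visible at (359,267) and (387,287). In the top view they are at (346,182) and (377,191), the handle at (310,240) and the canister at (274,226). I'll enlarge both views.

```bash
python3 - <<'E'
import cv2
a=cv2.imread("pics/a_scene.png")[130:310,230:410];b=cv2.imread("pics/a_top.png")[85:265,215:395]
cv2.imwrite("pics/a_c1.png",cv2.resize(a,None,fx=3.3,fy=3.3,interpolation=cv2.INTER_CUBIC))
cv2.imwrite("pics/a_c2.png",cv2.resize(b,None,fx=3.3,fy=3.3,interpolation=cv2.INTER_CUBIC))
E
```

```text
(no output)
```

View pics/a_c1.png

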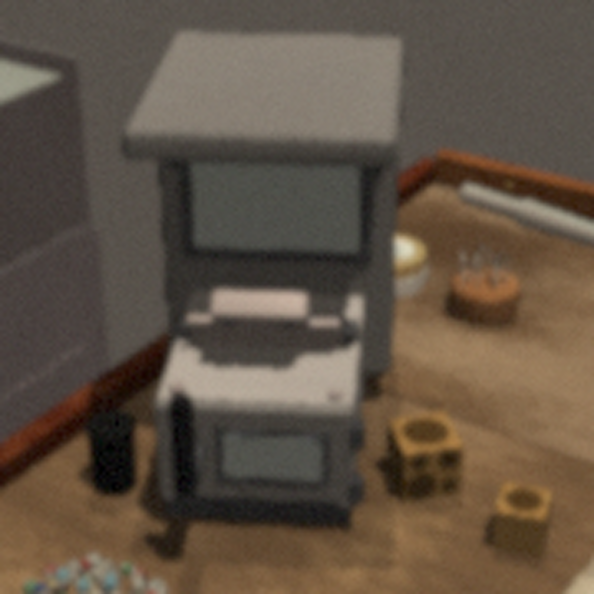

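View pics/a_c2.png

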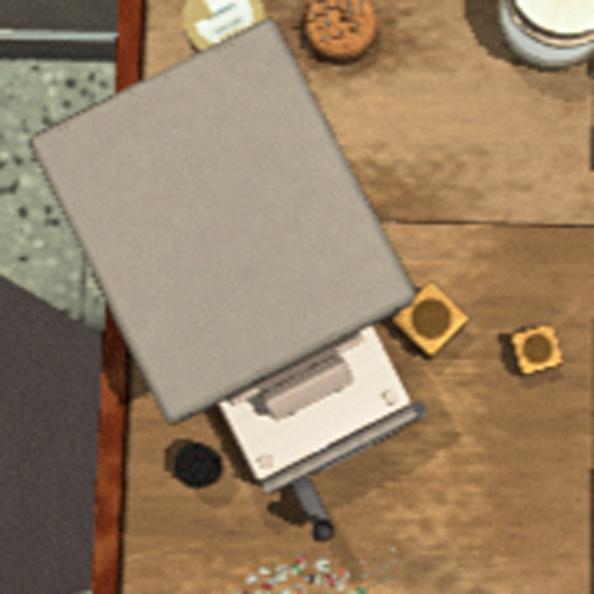

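The listed block is the larger one with several dimples, at top px (346,182), right beside the duct. The cube at (377,191) is the smaller decoy. Next I'll measure the box frame.

```bash
python3 - <<'E'
from h import *
d=load("a");T=d["top"];S=d["scene"]
ct=lambda x,y:(215+x/3.3-.35,85+y/3.3-.35)
cs=lambda x,y:(230+x/3.3-.35,130+y/3.3-.35)
H=[onz(T,ct(*p),247) for p in ((172,422),(413,300),(268,20),(35,140))]
print("hood",np.round(H)); 
e=H[0]-H[1];print("edge len",np.linalg.norm(e),"side",np.linalg.norm(H[1]-H[2]))
for a,b in ((0,1),(3,2)):
    v=H[b]-H[a];print("yaw",np.degrees(np.arctan2(v[0],-v[1])))
v=H[2]-H[1];print("yaw side",np.degrees(np.arctan2(v[1],v[0])))
L,Rr=[onz(T,ct(*p),93) for p in ((265,487),(422,408))]
v=Rr-L;print("door",L,Rr,np.linalg.norm(v),np.degrees(np.arctan2(v[0],-v[1])))
print("post tri",tri(T,ct(322,529),S,cs(180,393)), onz(T,ct(322,529),125))
for n,p,z in(("can",(197,465),48),("blk",(432,319),40),("small",(538,349),30)):print(n,onz(T,ct(*p),z))
# tab colored region
for n,f in d.items():
    hsv=cv2.cvtColor(f["pixels"],cv2.COLOR_RGB2HSV)
    print(n,f["pixels"][222,309] if n=="scene" else f["pixels"][204,308])
E
```

```text
hood [[561. 329. 247.]
 [635. 192. 247.]
 [799. 281. 247.]
 [724. 416. 247.]]
edge len 155.5722370979274 side 187.16545173396364
yaw 28.484328432411534
yaw 29.23208695469353
yaw side 28.467230509026447
door [524.96337063 285.41095901  93.        ] [582.55709501 178.18439951  93.        ] 121.71512704001947 28.24121555038052
post tri (array([497.69810442, 244.92338716, 128.39934261]), np.float64(2.049590729290738)) [498.22462749 244.2164705  125.        ]
can [539.55804587 338.87859554  48.        ]
blk [652.12385171 169.81047123  40.        ]
small [632.95427675  89.97271921  30.        ]
scene [185 166 149]
top [195 174 155]
```

```bash
cat >> h.py <<'E'
O=np.array([559.3,238.,0]);YAW=np.radians(28.4)
RB=np.array([[np.cos(YAW),-np.sin(YAW),0],[np.sin(YAW),np.cos(YAW),0],[0,0,1]])
def W(p): return O+np.atleast_2d(p)@RB.T
s4,c4=np.sin(np.radians(40)),np.cos(np.radians(40))
def tab(g): return np.array([55-g*s4,0,115+g*c4])
E
python3 - <<'E'
from h import *
d=load("a");T=d["top"];S=d["scene"]
for g in(0,10,20,30):print(g,proj(S,W(tab(g)))[0],proj(T,W(tab(g)))[0],W(tab(g)))
print("blob")
# draw
def quad(g): 
    c=tab(g);u=np.array([c4,0,s4])*9;v=np.array([0,30,0]);return np.array([c+u+v,c+u-v,c-u-v,c-u+v])
duct=np.array([[0,60,91],[0,-60,91],[137,-60,91],[137,60,91]])
hood=np.array([[45,82,225],[45,-82,225],[45,-82,247],[45,82,247]])
for n,f,(x,y) in(("s",S,(230,130)),("t",T,(215,85))):
    im=cv2.cvtColor(f["pixels"],cv2.COLOR_RGB2BGR)[y:y+180,x:x+180]
    im=cv2.resize(im,None,fx=3.3,fy=3.3,interpolation=cv2.INTER_CUBIC)
    for q,c in((duct,(0,255,0)),(hood,(255,255,0)),(quad(0),(0,0,255)),(quad(20),(255,0,255))):
        p=(proj(f,W(q))-[x,y]+.35)*3.3;cv2.polylines(im,[np.int32(p)],True,c,1)
    cv2.imwrite(f"pics/b_{n}.png",im)
E
```

```text
0 [310.24093736 227.51913021] [304.87876853 195.46983885] [[607.68067151 264.1593315  115.        ]]
10 [309.82627653 225.83562779] [306.00590208 197.70447436] [[602.02639947 261.10207801 122.66044443]]
20 [309.40284909 224.11653335] [307.1546526 199.9819673] [[596.37212744 258.04482453 130.32088886]]
30 [308.97037406 222.36070612] [308.325648   202.30356256] [[590.7178554  254.98757105 137.98133329]]
blob
```

View pics/b_s.png

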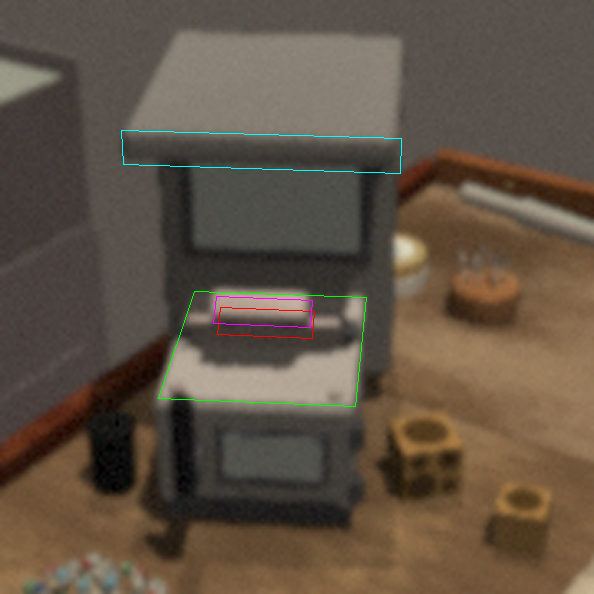

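View pics/b_t.png

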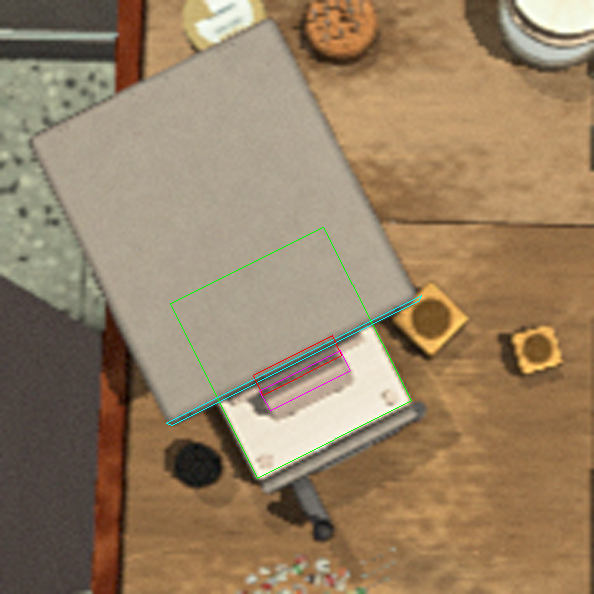

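The overlay fits the image well. From the offset of the tab's face in both views, the gate is raised about 28 mm. Now I'll work out the press orientation.

```bash
cat >> h.py <<'E'
from scipy.spatial.transform import Rotation as Ro
def Rt(tilt,jy=1,yaw=None):
    t=np.radians(tilt);z=np.array([np.sin(t),0,-np.cos(t)]);x=np.array([0,jy,0.]);y=np.cross(z,x);return RB@np.c_[x,y,z]
def info(Pt,Rg):
    s=telemetry.state();R0=Ro.from_euler("xyz",s["ee_rot"],degrees=True)
    rv=(Ro.from_matrix(Rg)*R0.inv()).as_rotvec()
    print("t",s["time_s"],"q",np.round(s["qpos"],1),"pos",np.round(s["ee_pos"],1),"F",np.round(s["force"],1))
    print("shift",np.round(Pt-s["ee_pos"],1),"rv",np.round(rv,3),"deg",np.degrees(np.linalg.norm(rv)))
E
python3 - <<'E'
from h import *
T=load("a")["top"]
for p in((20,300),(200,297),(212,145),(170,120)):print(p,onz(T,p,0).round(),onz(T,p,200).round())
pre=W(tab(100))[0];print(pre)
for jy in(1,-1):info(pre,Rt(40,jy))
E
```

```text
(20, 300) [336. 979.  -0.] [375. 824. 200.]
(200, 297) [357. 524.   0.] [392. 462. 200.]
(212, 145) [743. 514.   0.] [699. 454. 200.]
(170, 120) [807. 627.   0.] [749. 544. 200.]
[551.13795116 233.58679665 191.60444431]
t 0.1 q [66.  18.3 89.7 -0.  72.  -1.1] pos [223.1 529.5 213.2] F [ 0.4 -0.1 -0.5]
shift [ 328.1 -295.9  -21.6] rv [ 0.037 -0.72   0.857] deg 64.19307498163484
t 0.1 q [66.  18.3 89.7 -0.  72.  -1.1] pos [223.1 529.5 213.2] F [ 0.4 -0.1 -0.5]
shift [ 328.1 -295.9  -21.6] rv [ 0.862  0.04  -2.138] deg 132.0759188655685
```

jog_arm(
  series=[
    [[0,-38,15],[0.004,-0.075,0.089],0],
    [[0,-75,30],[0.008,-0.15,0.178],0],
    [[0,-113,45],[0.012,-0.225,0.268],0],
    [[10,-150,60],[0.016,-0.3,0.357],0],
    [[20,-187,75],[0.02,-0.375,0.446],0],
  ],
  squeeze=20,
)

```text
time_s: 0.52
ee_pos: [242.9, 341.0, 288.3]
ee_rot: [159.0, -4.5, 94.2]
force: [0.9, 0.2, 1.2]
gripper_width: 61.4
```

```bash
python3 -c "
from h import *
info(W(tab(100))[0],Rt(40))"
```

```text
t 0.5167 q [ 66.   -6.4 110.8 -18.5  62.8 -20.7] pos [242.9 341.  288.3] F [0.9 0.2 1.2]
shift [ 308.3 -107.4  -96.7] rv [ 0.018 -0.342  0.405] deg 30.404371382772567
```

jog_arm(
  series=[
    [[25,-20,0],[0.004,-0.068,0.081],0],
    [[55,-45,0],[0.007,-0.137,0.162],0],
    [[85,-70,0],[0.011,-0.205,0.243],0],
    [[120,-90,0],[0.014,-0.274,0.324],0],
    [[155,-107,-5],[0.018,-0.342,0.405],0],
  ],
)

```text
time_s: 0.93
ee_pos: [363.3, 252.4, 284.8]
ee_rot: [143.3, -1.6, 115.1]
force: [-0.5, 1.4, -0.6]
gripper_width: 27.4
```

```bash
python3 -c "
from h import *
info(W(tab(100))[0],Rt(40))"
```

```text
t 0.9333 q [ 38.3 -13.8 123.1 -11.5  35.  -68.9] pos [363.3 252.4 284.8] F [-0.5  1.4 -0.6]
shift [187.9 -18.8 -93.2] rv [ 0.    -0.064  0.057] deg 4.905688115529564
```

jog_arm(
  series=[
    [[30,-4,-10],[0,-0.03,0.03],0],
    [[65,-8,-25],[0,-0.064,0.057],0],
    [[100,-12,-40],[0,-0.064,0.057],0],
    [[135,-16,-60],[0,-0.064,0.057],0],
    [[165,-19,-75],[0,-0.064,0.057],0],
  ],
)

```text
time_s: 1.35
ee_pos: [529.9, 231.7, 208.0]
ee_rot: [140.1, 0.0, 118.2]
force: [0.8, 1.5, 0.4]
gripper_width: 0.5
```

```bash
python3 -c "
from h import *
snap('c')
info(W(tab(60))[0],Rt(40))"
```

```text
t 1.45 q [  19.1    4.2  121.9   22.    15.6 -118.2] pos [530.8 231.8 206.2] F [-0.6  0.2  0.4]
shift [ 42.9  14.  -45.2] rv [ 0.002 -0.005  0.005] deg 0.39128139803873097
```

View pics/c_scene.png

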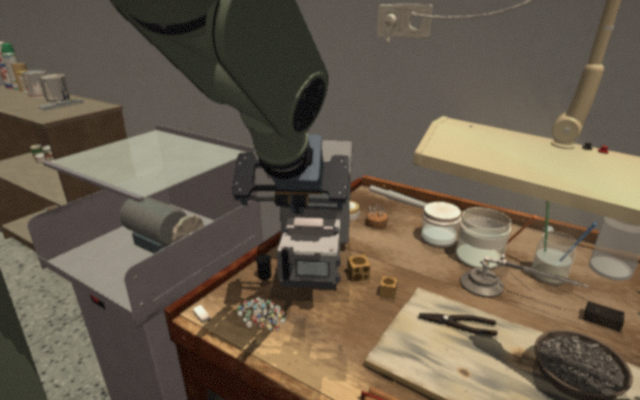

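View pics/c_top.png

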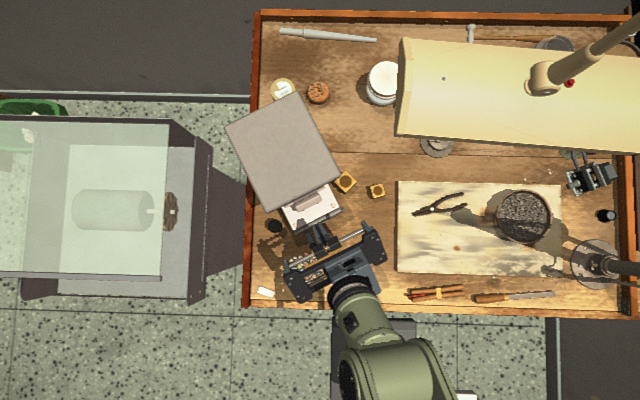

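The fingers are shut and sit in front of the tab, with the scene otherwise unchanged (scene px (305,222) for the tab). I'll approach down the slope.

jog_arm(
  series=[
    [[10,3,-11],[0,-0.005,0.005],0],
    [[20,6,-22],[0,-0.005,0.005],0],
    [[30,10,-33],[0,-0.005,0.005],0],
    [[43,14,-45],[0,-0.005,0.005],0],
    [[43,14,-45],[0,-0.005,0.005],0],
  ],
)

```text
time_s: 1.87
ee_pos: [573.8, 246.3, 159.2]
ee_rot: [140.2, 0.0, 118.4]
force: [-0.2, -0.5, -1.2]
gripper_width: 0.8
```

```bash
python3 -c "
from h import *
info(W(tab(0))[0],Rt(40))"
```

```text
t 1.8667 q [  18.9   11.9  121.    38.2    9.8 -135.2] pos [573.8 246.3 159.2] F [-0.2 -0.5 -1.2]
shift [ 33.9  17.9 -44.2] rv [ 0.002 -0.003 -0.   ] deg 0.20928356454636562
```

Joint 6 is nearing its limit (-135) because the wrist is close to singular. I'll turn the tool's lean towards the base azimuth and lessen the tilt slightly.

```bash
cat >> h.py <<'E'
def Rt2(tilt,yaw): return Ro.from_euler("z",yaw-28.4,degrees=True).as_matrix()@Rt(tilt)
E
python3 -c "
from h import *
info(W(tab(45))[0],Rt2(37,24));info(W(tab(20))[0],Rt2(37,24))"
```

```text
t 1.8667 q [  18.9   11.9  121.    38.2    9.8 -135.2] pos [573.8 246.3 159.2] F [-0.2 -0.5 -1.2]
shift [ 8.5  4.1 -9.8] rv [-0.021  0.044 -0.077] deg 5.236647448146008
t 1.8667 q [  18.9   11.9  121.    38.2    9.8 -135.2] pos [573.8 246.3 159.2] F [-0.2 -0.5 -1.2]
shift [ 22.6  11.8 -28.9] rv [-0.021  0.044 -0.077] deg 5.236647448146008
```

jog_arm(
  series=[
    [[0,0,0],[-0.005,0.011,-0.019],0],
    [[1,1,-1],[-0.01,0.022,-0.038],0],
    [[3,2,-4],[-0.016,0.033,-0.058],0],
    [[6,3,-7],[-0.021,0.044,-0.077],0],
    [[8,4,-10],[-0.021,0.044,-0.077],0],
  ],
)

```text
time_s: 2.28
ee_pos: [581.5, 251.0, 150.7]
ee_rot: [142.9, 0.1, 114.1]
force: [-0.3, 0.7, -0.1]
gripper_width: 0.5
```

```bash
python3 -c "
from h import *
info(W(tab(0))[0],Rt2(37,24))"
```

```text
t 2.2833 q [ 21.5  13.4 118.5   8.   11.1 -99.9] pos [581.5 251.  150.7] F [-0.3  0.7 -0.1]
shift [ 26.2  13.2 -35.7] rv [ 0.     0.002 -0.002] deg 0.14630567306437406
```

jog_arm(
  series=[
    [[2.8,1.4,-3.8],[0,0,0],0],
    [[5.6,2.8,-7.6],[0,0,0],0],
    [[8.4,4.2,-11.5],[0,0,0],0],
    [[11.2,5.6,-15.3],[0,0,0],0],
    [[14,7,-19],[0,0,0],0],
  ],
)

```text
time_s: 2.7
ee_pos: [595.6, 258.0, 131.3]
ee_rot: [142.9, 0.0, 114.1]
force: [-0.6, 0.8, 0.7]
gripper_width: 0.5
```

```bash
python3 -c "
from h import *
snap('d')
info(W(tab(0))[0],Rt2(37,24))
import cv2
a=cv2.imread('pics/d_scene.png')[130:310,230:410];b=cv2.imread('pics/d_top.png')[125:305,235:415]
cv2.imwrite('pics/d_c.png',cv2.resize(np.hstack([a,b]),None,fx=2.2,fy=2.2,interpolation=cv2.INTER_CUBIC))"
```

```text
t 2.8 q [  21.7   16.3  118.     9.4    8.7 -101.2] pos [595.6 257.9 130.7] F [-0.3 -0.2 -0.7]
shift [ 12.1   6.2 -15.7] rv [ 0.     0.001 -0.001] deg 0.0964843790709599
```

View pics/d_c.png

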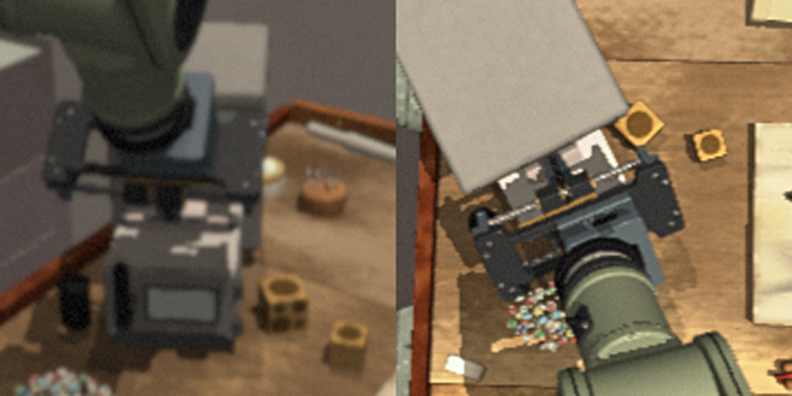

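The tips have reached the tab region in both crops and the force is still about zero. The tab's visible right end is at crop (195,208). I'll keep going down the slope.

jog_arm(
  series=[
    [[1.5,0.8,-2],[0,0,0],0],
    [[3,1.6,-4],[0,0,0],0],
    [[4.5,2.4,-6],[0,0,0],0],
    [[6,3.2,-8],[0,0,0],0],
    [[7.5,4,-10],[0,0,0],0],
  ],
)

```text
time_s: 3.22
ee_pos: [603.2, 261.9, 120.5]
ee_rot: [143.0, 0.0, 114.1]
force: [-1.6, 0.2, 0.8]
gripper_width: 0.8
```

```bash
python3 -c "
from h import *
info(W(tab(0))[0],Rt2(37,24))"
```

```text
t 3.2167 q [  21.8   17.8  117.7   10.3    7.6 -102. ] pos [603.2 261.9 120.5] F [-1.6  0.2  0.8]
shift [ 4.4  2.2 -5.5] rv [ 0.001  0.001 -0.001] deg 0.09525340842207165
```

Now at g of about 7. I'll press on towards the stop and a few mm past it.

jog_arm(
  series=[
    [[1.5,0.8,-2],[0,0,0],0],
    [[3,1.6,-4],[0,0,0],0],
    [[4,2.2,-5.5],[0,0,0],0],
    [[5,2.7,-6.8],[0,0,0],0],
    [[6,3.2,-8],[0,0,0],0],
  ],
)

```text
time_s: 3.63
ee_pos: [607.6, 264.3, 114.6]
ee_rot: [142.9, 0.0, 114.1]
force: [-33.1, -17.9, 39.2]
gripper_width: 0.7
```

```bash
python3 -c "
from h import *
info(W(tab(0))[0],Rt2(37,24))"
```

```text
t 3.6333 q [  21.8   18.7  117.5   11.1    6.9 -102.8] pos [607.6 264.3 114.6] F [-33.1 -17.9  39.2]
shift [ 0.1 -0.2  0.4] rv [ 0.     0.001 -0.002] deg 0.10690250889069333
```

It stopped hard at exactly the predicted home point (54 N along the slope). I'll hold with a lighter press.

jog_arm(
  series=[
    [[0.7,0.4,-1],[0,0,0],0],
    [[0.7,0.4,-1],[0,0,0],0],
    [[0.7,0.4,-1],[0,0,0],0],
    [[0.7,0.4,-1],[0,0,0],0],
    [[0.7,0.4,-1],[0,0,0],0],
  ],
)

```text
time_s: 4.05
ee_pos: [607.3, 264.2, 115.0]
ee_rot: [142.9, 0.0, 114.1]
force: [-12.4, -6.8, 15.4]
gripper_width: -0.0
```

The gate is at its stop with about 21 N held for over 0.4 s. I'll retreat up the slope now.

jog_arm(
  series=[
    [[-3,-2,4],[0,0,0],0],
    [[-15,-8,20],[0,0,0],0],
    [[-32,-17,42],[0,0,0],0],
    [[-50,-27,66],[0,0,0],0],
    [[-68,-37,90],[0,0,0],0],
  ],
)

```text
time_s: 4.47
ee_pos: [538.4, 226.7, 205.1]
ee_rot: [143.0, 0.0, 114.1]
force: [0.2, 0.9, 0.0]
gripper_width: 0.4
```

```bash
python3 -c "
from h import *
snap('e')
info(np.array([498,244,205]),Rt2(0,28.4))
import cv2
a=cv2.imread('pics/e_scene.png')[130:310,230:410];b=cv2.imread('pics/e_top.png')[125:305,235:415]
cv2.imwrite('pics/e_c.png',cv2.resize(np.hstack([a,b]),None,fx=2.2,fy=2.2,interpolation=cv2.INTER_CUBIC))"
```

```text
t 4.5667 q [ 20.5   4.8 119.3   6.8  18.6 -99.3] pos [539.2 226.9 209.3] F [1.3 0.1 0.6]
shift [-41.2  17.1  -4.3] rv [-0.288  0.588  0.073] deg 37.731965611406494
```

View pics/e_c.png

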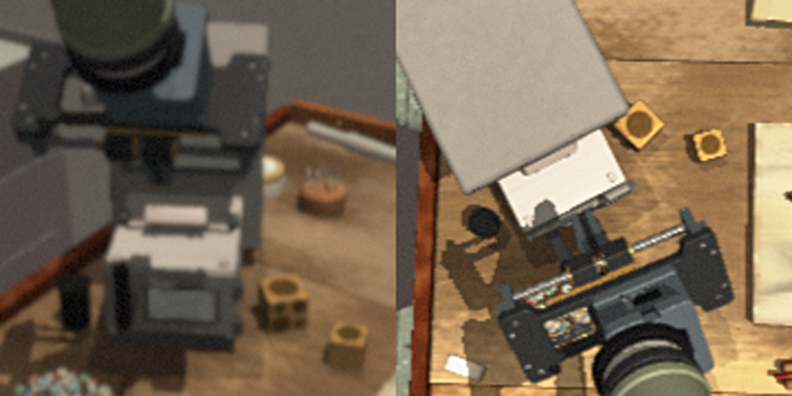

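The tab is now at scene px (310,227), which matches the predicted home position (310.2,227.5). The door is still shut. Moving above the handle and straightening the tool.

jog_arm(
  series=[
    [[-15,5,0],[-0.05,0.1,0.012],0.5],
    [[-30,10,0],[-0.1,0.205,0.025],0.5],
    [[-41,17,0],[-0.15,0.31,0.038],0.5],
    [[-41,17,0],[-0.2,0.415,0.05],0.5],
    [[-41,17,0],[-0.25,0.51,0.062],0.5],
  ],
)

```text
time_s: 4.98
ee_pos: [498.6, 244.6, 209.7]
ee_rot: [175.3, 0.2, 117.9]
force: [0.3, 0.1, 0.2]
gripper_width: 30.9
```

```bash
python3 -c "
from h import *
info(np.array([498,244,160]),Rt2(0,28.4))"
```

```text
t 4.9833 q [ 24.9  14.3  96.3   0.1  64.7 -93. ] pos [498.6 244.6 209.7] F [0.3 0.1 0.2]
shift [ -0.6  -0.6 -49.7] rv [-0.037  0.074  0.009] deg 4.78038015091952
```

jog_arm(
  series=[
    [[-1,-1,-10],[-0.037,0.074,0.009],0.5],
    [[-1,-1,-25],[-0.037,0.074,0.009],0.5],
    [[-1,-1,-40],[-0.037,0.074,0.009],0.5],
    [[-1,-1,-50],[-0.037,0.074,0.009],0.5],
    [[-1,-1,-60],[-0.037,0.074,0.009],0.5],
  ],
)

```text
time_s: 5.4
ee_pos: [497.5, 243.7, 147.7]
ee_rot: [-179.9, 0.0, 118.4]
force: [0.2, -0.1, -0.7]
gripper_width: 45.0
```

```bash
python3 -c "
from h import *
d=snap('f')
info(np.array([498,244,96]),Rt2(0,28.4))
print(proj(d['scene'],[[498,244,125]]),proj(d['top'],[[498,244,125]]))
import cv2
a=cv2.imread('pics/f_scene.png')[190:290,240:340];b=cv2.imread('pics/f_top.png')[190:290,250:350]
cv2.imwrite('pics/f_c.png',cv2.resize(np.hstack([a,b]),None,fx=4,fy=4,interpolation=cv2.INTER_CUBIC))"
```

```text
t 5.5 q [ 24.9  19.4  98.2  -0.   62.6 -93.5] pos [496.6 243.2 147.5] F [ 0.1  0.3 -0.1]
shift [  1.4   0.8 -51.5] rv [ 0.002 -0.003  0.   ] deg 0.22034674760425474
[[285.32344868 250.35455334]] [[312.32149803 245.05893282]]
```

View pics/f_c.png

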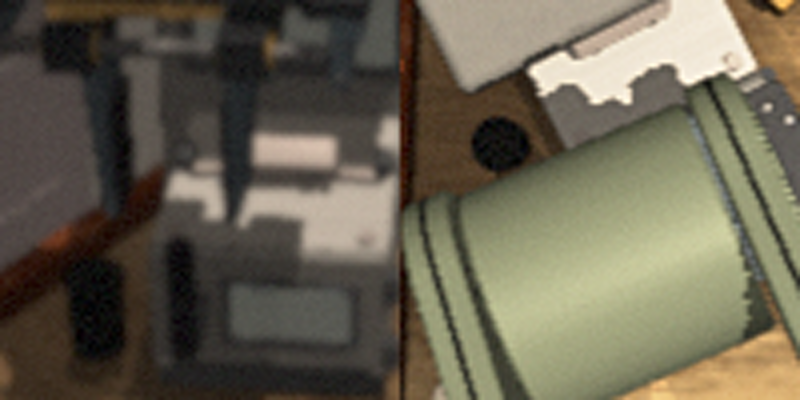

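The open tips at crop x 115 and 235 straddle the post at x 180. I'll descend and grip.

jog_arm(
  series=[
    [[1.5,1,-15],[0,0,0],0.5],
    [[1.5,1,-35],[0,0,0],0.5],
    [[1.5,1,-50],[0,0,0],0.5],
    [[1.5,1,-51],[0,0,0],0.4],
    [[1.5,1,-51],[0,0,0],0.25],
  ],
  squeeze=12,
)

```text
time_s: 5.92
ee_pos: [498.0, 244.2, 96.6]
ee_rot: [-179.8, 0.0, 118.4]
force: [0.5, 0.7, -1.1]
gripper_width: 35.4
```

jog_arm(
  series=[
    [[0,0,0],[0,0,0],0.15],
    [[0,0,0],[0,0,0],0.05],
    [[0,0,0],[0,0,0],0.05],
    [[0,0,0],[0,0,0],0.05],
    [[0,0,0],[0,0,0],0.05],
  ],
)

```text
time_s: 6.33
ee_pos: [498.1, 245.0, 97.9]
ee_rot: [-179.9, -0.1, 118.4]
force: [-2.6, 3.0, 5.9]
gripper_width: 13.8
```

```bash
python3 -c "
from h import *
s=telemetry.state();print(s['ee_pos'],s['force'])
h=np.array([-6,-62]);v=RB[:2,:2]@np.array([-45,97])
p0=v
for a in range(0,96,8):
    r=Ro.from_euler('z',a,degrees=True).as_matrix()[:2,:2]@v;print(a,(r-p0).round(1))"
```

```text
[498.0804762  244.99846892  97.8701241 ] [-2.63332916  2.96883418  5.87020819]
0 [0. 0.]
8 [ -8.1 -12.6]
16 [-14.3 -26.1]
24 [-18.6 -40.4]
32 [-20.8 -55.1]
40 [-21.  -70.1]
48 [-19.1 -84.9]
56 [-15.2 -99.2]
64 [  -9.3 -112.9]
72 [  -1.6 -125.7]
80 [   7.9 -137.2]
88 [  18.8 -147.4]
```

Gripped (13.8 mm opening on a 14 mm post). Now I'll swing along the arc.

jog_arm(
  series=[
    [[-4,-6,0],[0,0,0],0.05],
    [[-8,-12.5,0],[0,0,0],0.05],
    [[-14,-26,0],[0,0,0],0.05],
    [[-18.5,-40,0],[0,0,0],0.05],
    [[-21,-55,0],[0,0,0],0.05],
  ],
)

```text
time_s: 6.75
ee_pos: [474.5, 189.2, 97.9]
ee_rot: [-179.7, -0.2, 118.4]
force: [-5.1, 2.7, 3.2]
gripper_width: 13.5
```

jog_arm(
  series=[
    [[2,-15,0],[0,0,0],0.05],
    [[4,-29.5,0],[0,0,0],0.05],
    [[8,-44,0],[0,0,0],0.05],
    [[14,-57.5,0],[0,0,0],0.05],
    [[21.5,-70.5,0],[0,0,0],0.05],
  ],
)

```text
time_s: 7.17
ee_pos: [494.1, 117.0, 97.9]
ee_rot: [-179.5, -0.2, 118.4]
force: [-2.1, 1.2, 1.5]
gripper_width: 13.7
```

jog_arm(
  series=[
    [[6,-5,0],[0,0,0],0.05],
    [[12,-10,0],[0,0,0],0.05],
    [[18,-15.5,0],[0,0,0],0.05],
    [[22.5,-20,0],[0,0,0],0.05],
    [[22.5,-20,0],[0,0,0],0.05],
  ],
)

```text
time_s: 7.58
ee_pos: [516.8, 95.4, 97.8]
ee_rot: [-179.4, -0.1, 118.4]
force: [-3.0, -4.6, 4.8]
gripper_width: 13.5
```

jog_arm(
  series=[
    [[0,0,0],[0,0,0],0.05],
    [[0,0,0],[0,0,0],0.25],
    [[0,0,0],[0,0,0],0.35],
    [[0,0,0],[0,0,0],0.35],
    [[0,0,0],[0,0,0],0.35],
  ],
)

```text
time_s: 8.0
ee_pos: [517.1, 95.8, 97.8]
ee_rot: [-179.4, -0.1, 118.4]
force: [1.0, 0.4, -0.2]
gripper_width: 31.9
```

jog_arm(
  series=[
    [[0,0,10],[0,0,0],0.35],
    [[0,0,30],[0,0,0],0.35],
    [[0,0,60],[0,0,0],0.35],
    [[-20,0,95],[0,0,0],0.35],
    [[-50,0,125],[0,0,0],0.35],
  ],
)

```text
time_s: 8.42
ee_pos: [469.4, 96.1, 224.7]
ee_rot: [-179.6, -0.0, 118.4]
force: [-0.4, -0.3, 0.3]
gripper_width: 32.1
```

jog_arm(
  series=[
    [[-30,0,10],[0,0,0],0.35],
    [[-60,0,20],[0,0,0],0.35],
    [[-90,0,30],[0,0,0],0.35],
    [[-120,0,30],[0,0,0],0.35],
    [[-120,0,30],[0,0,0],0.35],
  ],
)

```text
time_s: 8.83
ee_pos: [344.7, 95.9, 256.0]
ee_rot: [-179.6, -0.0, 118.5]
force: [-0.7, -0.5, -1.0]
gripper_width: 32.1
```

```bash
python3 -c "
from h import *
d=snap('g');s=telemetry.state();print(s['time_s'],s['ee_pos'],s['force'],s['qvel'])
import cv2
a=cv2.imread('pics/g_scene.png')[130:310,230:410];b=cv2.imread('pics/g_top.png')[125:305,235:415]
cv2.imwrite('pics/g_c.png',cv2.resize(np.hstack([a,b]),None,fx=2.2,fy=2.2,interpolation=cv2.INTER_CUBIC))"
```

```text
8.9333 [349.15238902  96.30408007 255.8014426 ] [0.82295521 0.43923153 0.06150902] [-0.52423696  2.45934619 -1.70281962 -0.05561682 -0.68602512 -0.10022568]
```

View pics/g_c.png

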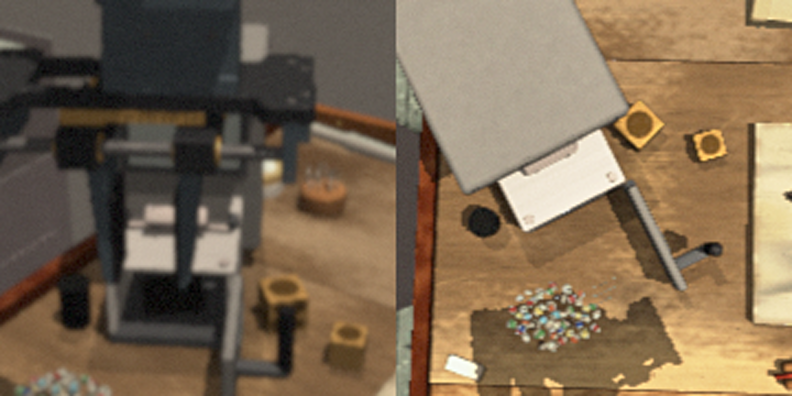

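View pics/g_top.png

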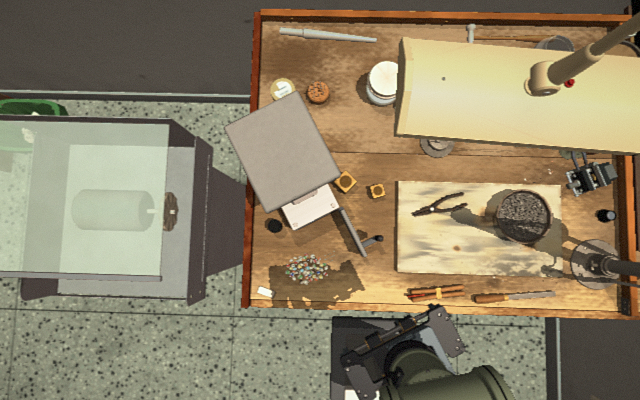

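The door stands square to the duct with its handle at top px (376,239). The canister (274,226) and block (346,182) are unmoved, and the arm is clear. I'll do one numeric check, then hand in.

```bash
python3 -c "
from h import *
T=load('g')['top'];S=load('g')['scene']
p=onz(T,(235+712/2.2-.3,125+248/2.2-.3),125)-W([-6,-62,0])[0]
print('post',p,np.linalg.norm(p[:2]),'door rad',(np.arctan2(p[1],p[0])-np.arctan2(97,-45)-YAW)%(2*np.pi))
A=load('a')['top']['pixels'];
for n,(x,y) in (('can',(274,226)),('blk',(346,182))):
    g=lambda I:cv2.cvtColor(I,cv2.COLOR_RGB2GRAY)
    r=cv2.matchTemplate(g(T['pixels'])[y-25:y+25,x-25:x+25],g(A)[y-12:y+12,x-12:x+12],5);print(n,np.array(cv2.minMaxLoc(r)[3])-13,r.max())
print(env.job_done())"
```

```text
post [ -53.99199354 -470.23274349  125.        ] 473.3222669733826 door rad 2.0972327698091577
can [0 0] 0.99445456
blk [0 0] 0.99766105
the job is handed in; nothing more can be done
None
```

```bash
python3 -c "
from h import *
T=load('g')['top']
p=onz(T,(235+(712-396)/2.2-.3,125+248/2.2-.3),125)-W([-6,-62,0])[0]
print(np.linalg.norm(p[:2]),(np.arctan2(p[1],p[0])-np.arctan2(97,-45)-YAW)%(2*np.pi))"
```

```text
103.4690180031369 1.534237480774138
```

I pressed the inner gate home, then swung the outer door open to about a right angle, let go of it and handed the job in. `env.job_done()` gives no verdict, so this rests on my own checks.

- **Inner gate:** it started about 28 mm raised. I pressed the tab down the slope with shut fingers until it stopped hard, at the predicted home point. The force there was about 54 N; I then held for another 0.4 s, reading about 21 N at the end. After I backed off, the tab appeared at scene pixel (310, 227), against (310.2, 227.5) predicted for fully home.
- **Outer door:** the last picture puts it at about 1.53 rad.
- **Canister and dapping block:** the top view shows zero pixels of shift for both. I pressed and opened beside the larger, many-dimpled block, not the smaller look-alike.
- **Arm:** clear of everything, with the force reading near zero.

**Disagreements:**
- My first door-angle figure (2.10 rad) was wrong because I used a bad pixel offset in a side-by-side picture, and I handed the job in before seeing that. Corrected, it is 1.53 rad at a 103 mm radius, against 107 mm expected.
- The hood's front edge measured about 156 mm instead of 164 mm. Nothing depended on it, since the duct, door and handle all agreed.
- While pressing, I turned the tool about 4 degrees away from the slope's direction, and leaned it 37 degrees instead of 40, to keep the wrist away from its joint limit.

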